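Take a temperature-corrected moisture reading at the marked spot

TASK

Before this board is cut, check its moisture with the hand-held meter that stands in its bench stand: lift the meter out and, nose straight down, aim the lens in its nose at the pencilled cross from about 10 cm above and keep it still there for 2 seconds so that it takes the wood's temperature. Then set its two sprung contacts on the board, centred on the cross, the meter upright and the pair of contacts in line along the board's length (the grain), press lightly until the contacts are about half-way in, and finish there, still holding the meter on the spot for the reading. Never press hard, and leave the board and everything else on the bench where they lie.

Things in the scene. Friction and masses are not known exactly. Their poses are not given: they have to be found in the camera images.
- meter: grey-black wood moisture meter, 155 mm tall, 0.17 kg, nose down in its stand. Origin midway between the contacts, on their undersides when relaxed; z up through the handle, display faces -x, contacts in line along y. Sections (x, y, heights): nose 24 x 44, 14 to 44 mm; display 28 x 56, 44 to 100; plain handle 26 x 50, 100 to 155: grip it across the 26 mm (along x) about 125 mm above the origin
- meter_lens (a point): infrared lens in the middle of the meter's nose, between the contacts, 11.5 mm above the meter's origin; it looks along the meter's -z; axes as the meter's
- meter_contact (a point): midpoint between the two brass contacts, on their flat undersides; it moves with them when they are pressed in; axes as the meter's. The contacts are 9 mm discs, 22 mm apart along y
- meter_foot (a joint): how far the contact pair is pressed into the meter's nose (m): 0 relaxed, 0.008 at the stop; spring 1500 N/m, so 4 mm is about 6 N. Both contacts move together
- dock: bench stand of the meter, fixed, 82 x 104 x 44 mm, origin at the centre of its underside, axes as the meter's while it stands in it. The nose stands 24 mm deep in a 27 x 47 mm socket open to the top; the meter's origin is then 6 mm above the bench. Lift straight up by 60 mm or more to clear it
- board: loose sawn softwood board 55 x 160 x 22 mm (x, y, z), about 0.2 kg, lying flat on the bench; origin at the centre of its underside; its length and grain run along its y. Its top carries two pencil marks: the diagonal cross, and nearer the other end a single line straight across (the place of a later cut)
- cross (a point): centre of the pencilled cross (two 34 mm diagonal strokes) on the board's top face, 22 mm above the bench, on the board's centre line, 34 mm from its middle towards its -y end; axes as the board's
- masking_tape: roll of masking tape, 100 x 98 x 25 mm, bystander; origin at its underside
- pencil: flat carpenter's pencil, 13 x 178 x 9 mm, bystander in front of the saw; origin at its underside
- screwdriver: screwdriver, 30 x 204 x 26 mm, bystander in front of the saw; origin at its underside
- tape_measure: tape measure, 68 x 85 x 31 mm, bystander at the right; origin at its underside
Not all that is in view belongs to the job. Leave any blue or turquoise look-alike of the meter alone.

How it is judged:
By the outcome, as a careful person would: the job done as asked, in the order asked, and still so for the second after the job is handed in, while the arm keeps its last pose, push and grip.
It also fails if it takes over 46 s, if anything falls off the work surface, if the arm or the gripper's body presses on something with over 40 N, if the wrist force passes 120 N, or if a joint passes its speed limit or range.

ROBOT

A 6-joint arm with a two-finger parallel gripper is mounted at the origin on a cart in front of the work surface, level with it; the furniture and walls round the work are solid. World frame = base frame: x ahead of the robot, y to its left, z up, the work surface at z = 0. Lengths are in m, angles in degrees, forces in N, time in s.
With the tool pointing down it reaches from about 0.25 to 0.725 m from the base axis. Payload 9.7 kg.
Tool frame: the origin (TCP) lies at the centre of the arm's flange, where the gripper is bolted on; the fingertips stand bot.tips_ahead ahead of it and the grasp point (between the pads) lies 155 mm ahead of it (bot.tips_ahead is the distance from the TCP to the fingertips, in m); z points along the fingers, y is the line along which they close (so a half turn about z gives the same grasp; the last joint's range is limited). The gripper opens to 85 mm and grips with 20 to 120 N. Pads are 22 mm wide; open, the fingers measure 114 mm over their backs; the gripper's body (76 mm by 85 mm) begins 54 mm behind the grasp point. The pads swing forward as they close: fully open they stand 13 mm farther back than shut.
Start: joints at [71.161, 4.979, 10.078, 95.1, 0, 90], TCP at [0.178, 0.521, 0.405] pointing down, gripper open.
Joint ranges: [-179.16, 179.16], [-48.56, 103.87], [-65.8, 70.77], [-126.05, 130.52], [-82.76, 87.17], [-180, 180]. Speed limits (degrees/s): [127.2, 127.2, 147.25, 180, 180, 180].

INTERFACE

Orientations are given as [roll, pitch, yaw] about the fixed x, y, z axes, in that order (R = Rz(yaw) Ry(pitch) Rx(roll)).
In Python, from workcell import bot gives the robot as it stands.
- The arm moves only by the tool drive_tool, never from a script. Its argument "plan" is a list of rows, each an object of numbers: "dx", "dy", "dz": the shift along the tool's x, y, z in m; "roll": the turn about the tool's z in rad; "hand": the finger opening in m, from 0 to 0.0854. In form: [{"dx": .., "dy": .., "dz": .., "roll": .., "hand": ..}, ...]. A call has 1 to 20 rows; each row is the pose to reach, as a shift and turn from the pose commanded when the call began, along the tool's axes at that moment; what a row does not reach only later rows make up. A row lasts 1/12 s, in which the tool goes at most 41.7 mm and 7.16 degrees, less where a joint would pass 70% of its speed; a pose out of reach is approached as far as the arm can. A call with a gripper value outside its range is refused whole. The fingers move at their own pace and stop on an object; "force" is the grip in N (left out, the last holds). Time passes only in rows, so rows that repeat a pose let the fingers close. It gives the time, the measured TCP pose, the force and the opening at its end, in the units of the state.
- bot.get_obs(): the state, without advancing time (a new reading comes with each control period).
- bot.camera(name): name is "scene" or "top" or "wrist"; returns a dict with "frame" (480x640x3 uint8, red, green, blue), "z_map" (480x640 float32, m along the optical axis (not along the pixel's ray), 0 where there is no reading), "mtx" (3x3 intrinsics, pixels), "R" (3x3) and "t" (3): a world point X has camera coordinates R X + t. Camera axes: x right, y down, z forward; pixel columns grow to the right and rows downward; lengths in m; the calibration is good to about 2 mm. A picture is of the moment at which its call begins.
- bot.job_done(): hands the job in, once; it reports no verdict.
The state is a dict: "time": time; "q": joint angles; "qd": joint speeds; "joint_efforts": joint torques, N m; "ee_pos": TCP position; "tcp_rot": TCP orientation; "wrist_force": force on the tool from outside, world axes, zero at the start; "torque": the same for the moment, N m; "opening": finger opening in m.
Only numpy, scipy, OpenCV 4.12 (cv2) and the standard library are available. Lean on these libraries where they do the work, as an engineer would, in place of code of your own. Each camera call takes 0.05 s, during which the arm holds its last target. There are 200 camera calls.

## Working session

There is one attempt and no reset: what is moved stays moved. The work goes in short steps, Python scripts to look and compute and a tool call to move; the robot and the scene stay as the last step left them, time stands still between calls to the robot, and variables do not carry over. Pictures are saved under pics/ and viewed, on a budget of 10 in all, crops included, one or two more only if the job needs it, and the job is handed in when it is done.

Besides the shell and the picture viewer there is one more tool, called after "Request:" by a JSON object that holds its "name" and its "arguments". drive_tool: Moves the arm, as the interface text tells. Its arguments: {"type":"object","properties":{"plan":{"type":"array","items":{"type":"object","properties":{"dx":{"type":"number"},"dy":{"type":"number"},"dz":{"type":"number"},"roll":{"type":"number"},"hand":{"type":"number"}}}},"force":{"type":"number"}},"required":["plan"]}

```bash
mkdir -p pics; cat > h.py <<'E'
import numpy as np, cv2
from workcell import bot
def cap(n,f):
    c=bot.camera(n); np.savez(f'{f}.npz',**c); cv2.imwrite(f'pics/{f}.png',c['frame'][:,:,::-1]); return c
def ld(f): return dict(np.load(f'{f}.npz'))
def onz(c,u,v,z):
    d=c['R'].T@np.linalg.inv(c['mtx'])@[u,v,1]; o=-c['R'].T@c['t']; return o+d*(z-o[2])/d[2]
def dep(c,u,v):
    p=np.linalg.inv(c['mtx'])@[u,v,1]*c['z_map'][int(v),int(u)]; return c['R'].T@(p-c['t'])
def proj(c,X):
    p=c['mtx']@(c['R']@np.array(X)+c['t']); return p[:2]/p[2]
E
python3 - <<'E'
from h import *
cap('top','top0');cap('scene','scene0')
print(bot.get_obs(),bot.tips_ahead)
E
```

```text
{'time': 0.1, 'q': array([7.11603593e+01, 5.00872622e+00, 1.00403696e+01, 9.50969084e+01,
       5.12688576e-04, 9.00014553e+01]), 'qd': array([-0.1048539 , -0.0621545 ,  0.14396047,  0.00182751, -0.08720177,
        0.01251432]), 'joint_efforts': array([-4.53974326e-04, -5.21560585e+01,  4.65654588e+01,  1.60503300e-02,
        1.01781103e-05, -1.26913596e-05]), 'ee_pos': array([0.17761213, 0.52055449, 0.40405869]), 'tcp_rot': array([-1.79934735e+02, -5.11030580e-04,  1.61158903e+02]), 'wrist_force': array([-0.38677472,  0.166313  , -0.37999712]), 'torque': array([-0.01410184, -0.0018339 , -0.03206835]), 'opening': 0.08565040813908885} 0.1734
```

View pics/top0.png

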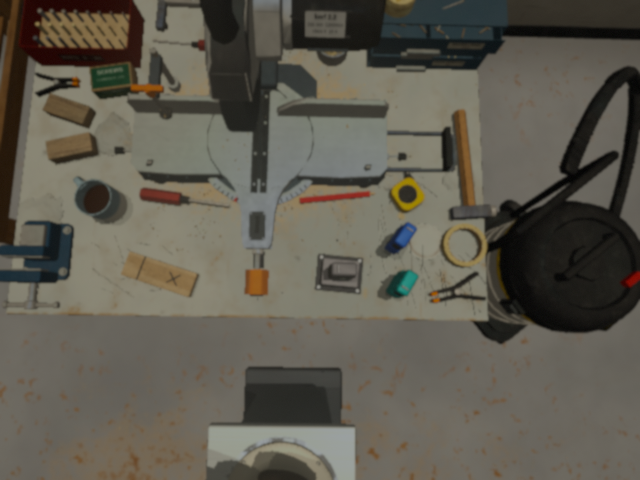

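View pics/scene0.png

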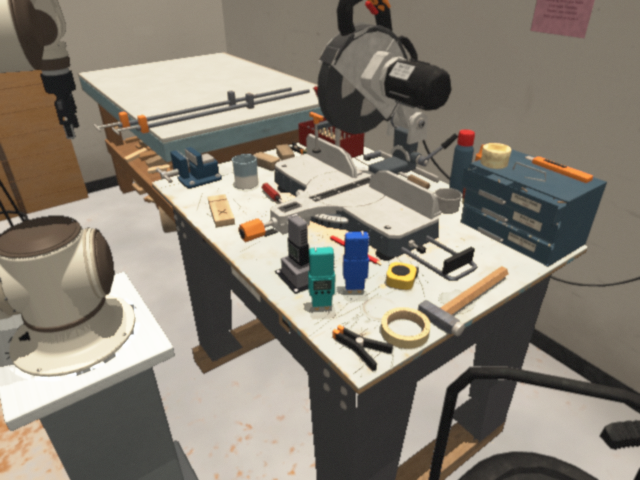

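Candidates for the meter in the top view are the grey-black one in its dock (340,272), the blue one (402,238) and the turquoise one (403,284). I choose the grey-black one. On the board, the cross is at about (173,278) and the cut line at (143,268). Next is a close crop of both.

```bash
python3 - <<'E'
from h import *
c=ld('top0'); f=c['frame'][:,:,::-1]
a=cv2.resize(f[235:315,110:210],None,fx=6,fy=6,interpolation=cv2.INTER_CUBIC)
b=cv2.resize(f[245:299,306:373],None,fx=6,fy=6,interpolation=cv2.INTER_CUBIC)
o=np.zeros((480+0,1010,3),np.uint8); o[:480,:600]=a; o[:324,605:605+402]=b
cv2.imwrite('pics/crop0.png',cv2.resize(o,(800,380),interpolation=cv2.INTER_AREA))
print(c['mtx'],-c['R'].T@c['t'],c['R'])
for u,v in [(340,272),(346,268),(325,285),(173,278),(143,268),(285,440)]: print(u,v,dep(c,u,v).round(4))
# depth-based segmentation
v,u=np.mgrid[0:480,0:640]; p=np.einsum('ij,jhw->ihw',np.linalg.inv(c['mtx']),np.stack([u,v,np.ones_like(u)]).astype(float))*c['z_map']
P=np.einsum('ji,jhw->ihw',c['R'],p-c['t'][:,None,None])
z=P[2]
def rect(m,name):
    X=P[:2][:,m].T.astype(np.float32); print(name,len(X),z[m].mean().round(4),X.mean(0),cv2.minAreaRect(X))
m=np.zeros_like(z,bool); m[245:299,306:373]=1
rect(m&(z>.14)&(z<.18),'meter top'); rect(m&(z>.035)&(z<.055),'dock top')
m=np.zeros_like(z,bool); m[240:310,110:210]=1
rect(m&(z>.014)&(z<.03),'board')
print(np.median(z[300:315,200:240]))
E
```

```text
[[450.41276052   0.         318.72770038]
 [  0.         450.41276052 231.90914035]
 [  0.           0.           1.        ]] [ 0.41823558 -0.05328527  1.02867374] [[ 0.01519482 -0.99964994  0.02165914]
 [-0.98830287 -0.01830272 -0.15140158]
 [ 0.151745   -0.01910527 -0.98823501]]
340 272 [ 0.474  -0.1121  0.1629]
346 268 [ 0.482  -0.1237  0.1612]
325 285 [ 0.4544 -0.0892  0.0033]
173 278 [0.4639 0.2488 0.0191]
143 268 [0.4848 0.316  0.0203]
285 440 [ 0.1209 -0.0073 -0.0013]
meter top 355 0.1596 [ 0.4811386  -0.11894302] ((0.48138710856437683, -0.1193614974617958), (0.025327168405056, 0.04905640706419945), 0.8598299622535706)
dock top 461 0.0435 [ 0.47711024 -0.1147678 ] ((0.48181378841400146, -0.11986161768436432), (0.0782707929611206, 0.056665658950805664), 85.47119140625)
board 1820 0.0216 [0.473473   0.28047627] ((0.47381559014320374, 0.281527042388916), (0.16142559051513672, 0.05459211766719818), 72.71097564697266)
-0.0008444283403265945
```

View pics/crop0.png

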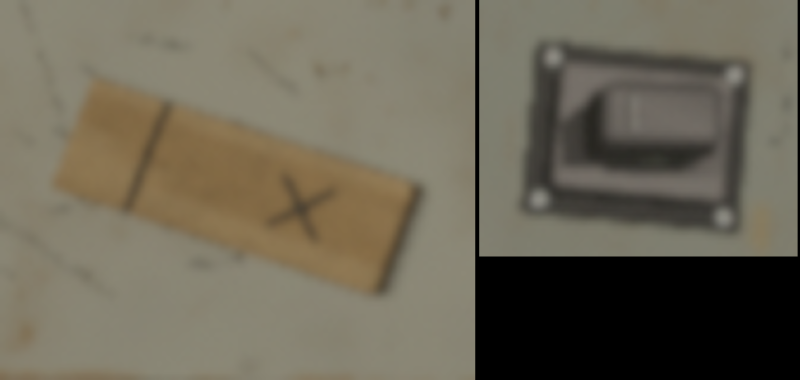

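The crop confirms it: the grey meter stands in its dock, the X is nearer the board's right (−y) end, and the single line is at the left. The cross pixel agrees with the board's centre minus 34 mm along its length. Next I refine the meter's yaw from the dock bolts.

```bash
cat >> h.py <<'E'
def shift(goal,yaw,ee=None,rot=None):
    from scipy.spatial.transform import Rotation as Ro
    o=bot.get_obs(); R=Ro.from_euler('xyz',o['tcp_rot'],degrees=True).as_matrix()
    return (R.T@(np.array(goal)-o['ee_pos'])).round(4), 'roll',round(-np.radians((yaw-o['tcp_rot'][2]+180)%360-180),4)
E
python3 - <<'E'
from h import *
c=ld('top0'); k=4.752
for z in (.01,.044):
  B=[onz(c,306+(x-479)/k-.4,245+y/k-.4,z)[:2] for x,y in [(552,58),(735,75),(725,217),(540,199)]]
  print(z,np.mean(B,0),[np.degrees(np.arctan2(*(a-b)[::-1])).round(1) for a,b in [(B[0],B[1]),(B[3],B[2]),(B[0],B[3]),(B[1],B[2])]],[np.linalg.norm(a-b).round(4) for a,b in [(B[0],B[1]),(B[3],B[2]),(B[0],B[3])]])
# handle top face corners
print(onz(c,173,278.6,.022))
print(shift([.4815,-.119,.405],85))
E
```

```text
0.01 [ 0.48068041 -0.12037849] [np.float64(85.7), np.float64(85.4), np.float64(-4.0), np.float64(-3.9)] [np.float64(0.0878), np.float64(0.0879), np.float64(0.0671)]
0.044 [ 0.4785962  -0.11813914] [np.float64(85.7), np.float64(85.4), np.float64(-4.0), np.float64(-3.9)] [np.float64(0.0849), np.float64(0.085), np.float64(0.0649)]
[0.46242742 0.247866   0.022     ]
(array([-4.941e-01, -5.071e-01, -4.000e-04]), 'roll', np.float64(1.3292))
```

Request:
{"name": "drive_tool", "arguments": {"plan": [{"dx":-0.25,"dy":-0.25,"dz":0,"roll":0.66,"hand":0.085},{"dx":-0.25,"dy":-0.25,"dz":0,"roll":0.66,"hand":0.085},{"dx":-0.25,"dy":-0.25,"dz":0,"roll":0.66,"hand":0.085},{"dx":-0.494,"dy":-0.507,"dz":0,"roll":1.317,"hand":0.085},{"dx":-0.494,"dy":-0.507,"dz":0,"roll":1.317,"hand":0.085},{"dx":-0.494,"dy":-0.507,"dz":0,"roll":1.317,"hand":0.085},{"dx":-0.494,"dy":-0.507,"dz":0,"roll":1.317,"hand":0.085},{"dx":-0.494,"dy":-0.507,"dz":0,"roll":1.317,"hand":0.085},{"dx":-0.494,"dy":-0.507,"dz":0,"roll":1.317,"hand":0.085},{"dx":-0.494,"dy":-0.507,"dz":0,"roll":1.317,"hand":0.085},{"dx":-0.494,"dy":-0.507,"dz":0,"roll":1.317,"hand":0.085},{"dx":-0.494,"dy":-0.507,"dz":0,"roll":1.317,"hand":0.085},{"dx":-0.494,"dy":-0.507,"dz":0,"roll":1.317,"hand":0.085},{"dx":-0.494,"dy":-0.507,"dz":0,"roll":1.317,"hand":0.085},{"dx":-0.494,"dy":-0.507,"dz":0,"roll":1.317,"hand":0.085},{"dx":-0.494,"dy":-0.507,"dz":0,"roll":1.317,"hand":0.085},{"dx":-0.494,"dy":-0.507,"dz":0,"roll":1.317,"hand":0.085},{"dx":-0.494,"dy":-0.507,"dz":0,"roll":1.317,"hand":0.085},{"dx":-0.494,"dy":-0.507,"dz":0,"roll":1.317,"hand":0.085},{"dx":-0.494,"dy":-0.507,"dz":0,"roll":1.317,"hand":0.085}]}}

```text
time: 1.77
ee_pos: [0.4813, -0.1188, 0.4043]
tcp_rot: [-179.9, -0.0, 85.7]
wrist_force: [-0.2, 0.7, 0.4]
opening: 0.085
```

```bash
python3 - <<'E'
from h import *
c=cap('wrist','w1'); z0=bot.get_obs()
print(z0['ee_pos'],z0['tcp_rot'])
v,u=np.mgrid[0:480,0:640]; p=np.einsum('ij,jhw->ihw',np.linalg.inv(c['mtx']),np.stack([u,v,np.ones_like(u)]).astype(float))*c['z_map']
P=np.einsum('ji,jhw->ihw',c['R'],p-c['t'][:,None,None]); z=P[2]
near=(abs(P[0]-.48)<.06)&(abs(P[1]+.12)<.06)
for n,lo,hi in (('top',.155,.168),('dock',.04,.048)):
    m=near&(z>lo)&(z<hi)&(c['z_map']>0); X=P[:2][:,m].T.astype(np.float32); 
    if len(X): print(n,len(X),z[m].mean(),cv2.minAreaRect(X))
E
```

```text
[ 0.48110831 -0.11815939  0.40462768] [-1.79971906e+02 -2.00294982e-02  8.57284198e+01]
top 3087 0.16149256548304303 ((0.48175761103630066, -0.11944323778152466), (0.04903984069824219, 0.0261626448482275), 89.61205291748047)
dock 2440 0.04505885299746695 ((0.48180851340293884, -0.12024252861738205), (0.0782514289021492, 0.05618685856461525), 85.57858276367188)
```

View pics/w1.png

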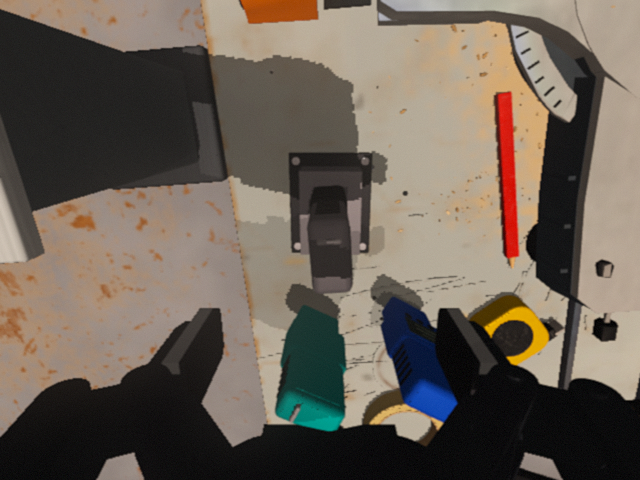

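The wrist view shows the grey meter in its dock at about (330,200), with the handle top near (332,260). The turquoise and blue look-alikes are below it, well clear. The handle's yaw (~−0.5°) and the dock's (~−4.4°) disagree slightly, so I fit the handle sides.

```bash
python3 - <<'E'
from h import *
c=ld('w1')
v,u=np.mgrid[0:480,0:640]; p=np.einsum('ij,jhw->ihw',np.linalg.inv(c['mtx']),np.stack([u,v,np.ones_like(u)]).astype(float))*c['z_map']
P=np.einsum('ji,jhw->ihw',c['R'],p-c['t'][:,None,None]); z=P[2]
m=(abs(P[0]-.48)<.06)&(abs(P[1]+.12)<.06)&(z>.157)&(z<.168)
L=[];Rr=[]
for r in range(480):
    k=np.where(m[r])[0]
    if len(k)>25: L.append(P[:2,r,k[0]]);Rr.append(P[:2,r,k[-1]])
for S in (L,Rr):
    S=np.array(S)[6:-6]; f=np.polyfit(S[:,1],S[:,0],1); print(len(S),S[0],S[-1],'yaw',-np.degrees(np.arctan(f[0])),'x at -.119',np.polyval(f,-.119))
cr=c['frame'][145:305,270:400,::-1]; cv2.imwrite('pics/w1c.png',cv2.resize(cr,None,fx=3.7,fy=3.7,interpolation=cv2.INTER_CUBIC))
E
```

```text
62 [ 0.46959075 -0.09881972] [ 0.46907785 -0.13912505] yaw -0.2510230949822294 x at -.119 0.4691509246199658
62 [ 0.4943516  -0.10036496] [ 0.49392896 -0.14126657] yaw -0.3855146708935343 x at -.119 0.4942021897602012
```

View pics/w1c.png

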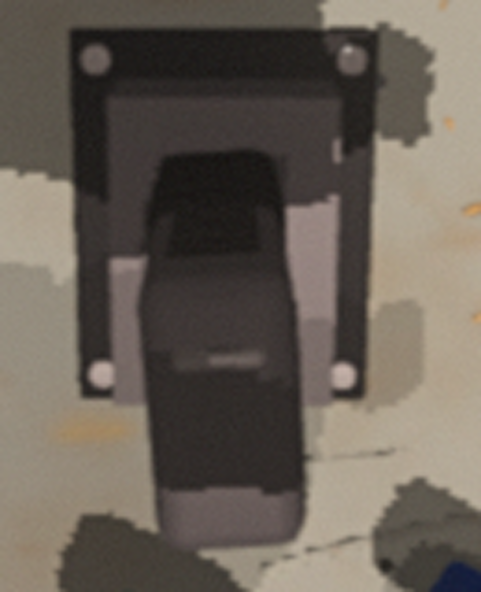

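The handle fit is centre (0.4817, −0.119) with yaw −0.3°, so the meter sits about 4° askew in its socket. I'll match the handle and go down.

Request:
{"name": "drive_tool", "arguments": {"plan": [{"dx":-0.0005,"dz":0.03,"roll":-0.07,"hand":0.085},{"dx":-0.0005,"dz":0.06,"roll":-0.07,"hand":0.085},{"dx":-0.0005,"dz":0.085,"roll":-0.07,"hand":0.085},{"dx":-0.0005,"dz":0.105,"roll":-0.07,"hand":0.085},{"dx":-0.0005,"dz":0.118,"roll":-0.07,"hand":0.085},{"dx":-0.0005,"dz":0.118,"roll":-0.07,"hand":0.085},{"dx":-0.0005,"dz":0.118,"roll":-0.07,"hand":0.085},{"dx":-0.0005,"dz":0.118,"roll":-0.07,"hand":0.085}]}}

```text
invalid input at $.plan[0]: expected keys dx, dy, dz, roll, hand
```

Request:
{"name": "drive_tool", "arguments": {"force": 35, "plan": [{"hand":0.06},{"hand":0.04},{"hand":0.02},{"hand":0.015},{"hand":0.015},{"hand":0.015},{"hand":0.015},{"hand":0.015},{"hand":0.015},{"hand":0.015},{"hand":0.015},{"hand":0.015}]}}

```text
invalid input at $.plan[0]: expected keys dx, dy, dz, roll, hand
```

Request:
{"name": "drive_tool", "arguments": {"plan": [{"dx":-0.0005,"dy":0,"dz":0.03,"roll":-0.07,"hand":0.085},{"dx":-0.0005,"dy":0,"dz":0.06,"roll":-0.07,"hand":0.085},{"dx":-0.0005,"dy":0,"dz":0.085,"roll":-0.07,"hand":0.085},{"dx":-0.0005,"dy":0,"dz":0.105,"roll":-0.07,"hand":0.085},{"dx":-0.0005,"dy":0,"dz":0.118,"roll":-0.07,"hand":0.085},{"dx":-0.0005,"dy":0,"dz":0.118,"roll":-0.07,"hand":0.085},{"dx":-0.0005,"dy":0,"dz":0.118,"roll":-0.07,"hand":0.085},{"dx":-0.0005,"dy":0,"dz":0.118,"roll":-0.07,"hand":0.085}]}}

```text
time: 2.48
ee_pos: [0.4815, -0.1186, 0.2882]
tcp_rot: [179.9, 0.0, 89.8]
wrist_force: [0.2, -0.0, 0.8]
opening: 0.0844
```

Request:
{"name": "drive_tool", "arguments": {"force": 35, "plan": [{"dx":0,"dy":0,"dz":0,"roll":0,"hand":0.06},{"dx":0,"dy":0,"dz":0,"roll":0,"hand":0.04},{"dx":0,"dy":0,"dz":0,"roll":0,"hand":0.03},{"dx":0,"dy":0,"dz":0,"roll":0,"hand":0.015},{"dx":0,"dy":0,"dz":0,"roll":0,"hand":0.015},{"dx":0,"dy":0,"dz":0,"roll":0,"hand":0.015},{"dx":0,"dy":0,"dz":0,"roll":0,"hand":0.015},{"dx":0,"dy":0,"dz":0,"roll":0,"hand":0.015},{"dx":0,"dy":0,"dz":0,"roll":0,"hand":0.015},{"dx":0,"dy":0,"dz":0,"roll":0,"hand":0.015}]}}

```text
time: 3.32
ee_pos: [0.4814, -0.1194, 0.287]
tcp_rot: [180.0, 0.0, 89.7]
wrist_force: [-0.7, -0.4, 5.5]
opening: 0.0255
```

Request:
{"name": "drive_tool", "arguments": {"plan": [{"dx":0,"dy":0,"dz":-0.01,"roll":0,"hand":0.015},{"dx":0,"dy":0,"dz":-0.02,"roll":0,"hand":0.015},{"dx":0,"dy":0,"dz":-0.03,"roll":0,"hand":0.015},{"dx":0,"dy":0,"dz":-0.04,"roll":0,"hand":0.015},{"dx":0,"dy":0,"dz":-0.055,"roll":0,"hand":0.015},{"dx":0,"dy":0,"dz":-0.07,"roll":0,"hand":0.015},{"dx":0,"dy":0,"dz":-0.085,"roll":0,"hand":0.015},{"dx":0,"dy":0,"dz":-0.1,"roll":0,"hand":0.015},{"dx":0,"dy":0,"dz":-0.113,"roll":0,"hand":0.015},{"dx":0,"dy":0,"dz":-0.113,"roll":0,"hand":0.015},{"dx":0,"dy":0,"dz":-0.113,"roll":0,"hand":0.015},{"dx":0,"dy":0,"dz":-0.113,"roll":0,"hand":0.015},{"dx":0,"dy":0,"dz":-0.113,"roll":0,"hand":0.015}]}}

```text
time: 4.4
ee_pos: [0.4813, -0.1193, 0.3987]
tcp_rot: [-179.9, -0.0, 89.7]
wrist_force: [0.4, 0.3, -2.1]
opening: 0.0255
```

```bash
python3 - <<'E'
from h import *
c=cap('scene','s2'); o=bot.get_obs(); print(o['ee_pos'],o['tcp_rot'],o['wrist_force'])
w=cap('wrist','w2')
p=proj(c,[.4815,-.119,.2]); print(p)
u,v=map(int,p); s=c['frame'][max(v-90,0):v+90,max(u-75,0):u+75,::-1]
s=cv2.resize(s,None,fx=2.6,fy=2.6,interpolation=cv2.INTER_CUBIC)
q=proj(w,[.4815,-.1,.2]); print('wrist',q, 'crop origin',u-75,v-90)
a=w['frame'][:,120:540,::-1]; a=cv2.resize(a,(int(420*468/480),468))
o=np.zeros((468,800,3),np.uint8); o[:s.shape[0],:s.shape[1]]=s[:468,:390]; o[:,390:390+a.shape[1]]=a[:,:410]; cv2.imwrite('pics/c2.png',o)
E
```

```text
[ 0.48126356 -0.11926986  0.39878084] [-1.79914481e+02 -2.11835468e-02  8.97149587e+01] [ 0.06357115 -0.24008175 -1.81523997]
[296.12629685 202.49619832]
wrist [330.08492041 250.34530734] crop origin 221 112
```

View pics/c2.png

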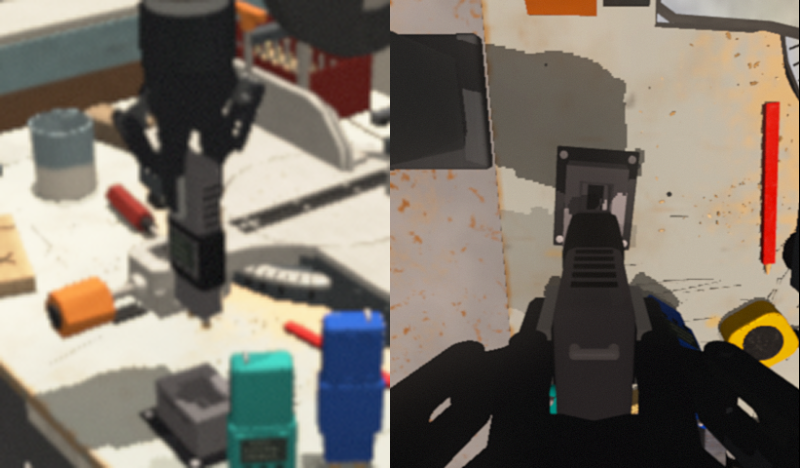

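The meter is out and held: the scene crop shows it above the dock with the brass contacts at about (205,322). Next I check tilt from wrist depth and the contact position.

```bash
cat > tilt.py <<'E'
from h import *
from scipy.spatial.transform import Rotation as Ro
def tilt(c,o):
    R=Ro.from_euler('xyz',o['tcp_rot'],degrees=True).as_matrix()
    v,u=np.mgrid[0:480,0:640]; p=np.einsum('ij,jhw->ihw',np.linalg.inv(c['mtx']),np.stack([u,v,np.ones_like(u)]).astype(float))*c['z_map']
    P=np.einsum('ji,jhw->ihw',c['R'],p-c['t'][:,None,None])
    T=np.einsum('ji,jhw->ihw',R,P-np.array(o['ee_pos'])[:,None,None]) # tool frame
    for n,lo,hi in (('handle',.13,.172),('display',.185,.232),('nose',.243,.264)):
        m=(T[2]>lo)&(T[2]<hi)&(abs(T[1])<.02)&(abs(T[0])<.04)&(c['z_map']>0)
        X=T[:,m]; 
        if X.shape[1]<20: print(n,'few');continue
        k=abs(X[1])<.008
        f=np.polyfit(X[2][k],X[0][k],1); print(n,k.sum(),'x med',np.median(X[0][k]).round(4),'dx/dz deg',np.degrees(np.arctan(f[0])).round(2),'y range',np.percentile(X[1],[1,99]).round(4))
E
python3 - <<'E'
from tilt import *
o=bot.get_obs(); tilt(ld('w2'),o)
c=ld('s2'); e=o['ee_pos']
for z in (.281,):
  print(proj(c,[e[0],e[1],e[2]-z]),proj(c,[e[0],e[1]+.011,e[2]-z]),proj(c,[e[0],e[1]-.011,e[2]-z]))
s=c['frame'][205:255,270:330,::-1]; cv2.imwrite('pics/c3.png',cv2.resize(s,None,fx=10,fy=10,interpolation=cv2.INTER_CUBIC))
E
```

```text
handle 2286 x med 0.0244 dx/dz deg 0.66 y range [-0.019   0.0191]
display 825 x med 0.0271 dx/dz deg 0.01 y range [-0.0147  0.0136]
nose 100 x med 0.0211 dx/dz deg -0.56 y range [-0.0105  0.0108]
[297.33377209 234.69230279] [294.64629313 232.6630315 ] [300.05926594 236.7502785 ]
```

View pics/c3.png

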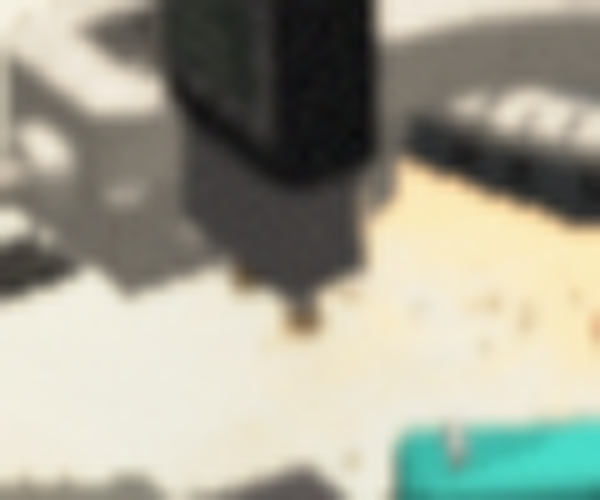

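```bash
python3 - <<'E'
from h import *
print(shift([.4637,.249,.3925],72.7))
E
```

```text
(array([ 0.3682, -0.0194,  0.0065]), 'roll', np.float64(0.2969))
```

Request:
{"name": "drive_tool", "arguments": {"plan": [{"dx":0.008,"dy":0,"dz":0,"roll":0.01,"hand":0.015},{"dx":0.024,"dy":-0.001,"dz":0,"roll":0.02,"hand":0.015},{"dx":0.048,"dy":-0.002,"dz":0,"roll":0.04,"hand":0.015},{"dx":0.072,"dy":-0.004,"dz":0,"roll":0.06,"hand":0.015},{"dx":0.096,"dy":-0.005,"dz":0,"roll":0.08,"hand":0.015},{"dx":0.12,"dy":-0.006,"dz":0,"roll":0.1,"hand":0.015},{"dx":0.144,"dy":-0.007,"dz":0,"roll":0.12,"hand":0.015},{"dx":0.168,"dy":-0.009,"dz":0.001,"roll":0.14,"hand":0.015},{"dx":0.192,"dy":-0.01,"dz":0.002,"roll":0.16,"hand":0.015},{"dx":0.216,"dy":-0.011,"dz":0.003,"roll":0.18,"hand":0.015},{"dx":0.24,"dy":-0.012,"dz":0.004,"roll":0.2,"hand":0.015},{"dx":0.264,"dy":-0.014,"dz":0.005,"roll":0.22,"hand":0.015},{"dx":0.288,"dy":-0.015,"dz":0.006,"roll":0.24,"hand":0.015},{"dx":0.312,"dy":-0.016,"dz":0.006,"roll":0.26,"hand":0.015},{"dx":0.334,"dy":-0.0175,"dz":0.006,"roll":0.27,"hand":0.015},{"dx":0.352,"dy":-0.0185,"dz":0.006,"roll":0.285,"hand":0.015},{"dx":0.363,"dy":-0.019,"dz":0.006,"roll":0.297,"hand":0.015},{"dx":0.368,"dy":-0.0195,"dz":0.006,"roll":0.297,"hand":0.015},{"dx":0.368,"dy":-0.0195,"dz":0.006,"roll":0.297,"hand":0.015},{"dx":0.368,"dy":-0.0195,"dz":0.006,"roll":0.297,"hand":0.015}]}}

```text
time: 6.17
ee_pos: [0.4637, 0.2485, 0.3934]
tcp_rot: [-180.0, 0.0, 72.7]
wrist_force: [-0.4, -0.9, -1.9]
opening: 0.0258
```

```bash
python3 - <<'E'
from tilt import *
w=cap('wrist','w4'); c=cap('scene','s4'); o=bot.get_obs(); print(o['time'],o['ee_pos'],o['tcp_rot'],o['wrist_force']); tilt(w,o)
X=[.4637,.249,.022]
p=proj(w,X); q=proj(c,X); print(p,q)
u,v=map(int,q); s=c['frame'][v-55:v+25,u-40:u+40,::-1]; print('s orig',u-40,v-55)
s=cv2.resize(s,None,fx=5,fy=5,interpolation=cv2.INTER_CUBIC)
u,v=np.clip(p,[80,80],[560,400]).astype(int); a=w['frame'][v-80:v+80,u-80:u+80,::-1]; print('w orig',u-80,v-80)
cv2.imwrite('pics/c4.png',np.hstack([s,cv2.resize(a,(400,400),interpolation=cv2.INTER_CUBIC)]))
E
```

```text
6.2667 [0.46378505 0.24808478 0.39364533] [-1.79997610e+02  1.56647975e-02  7.26715731e+01] [ 0.11810625  0.59537361 -1.35370858]
handle 2303 x med 0.0246 dx/dz deg 0.61 y range [-0.0193  0.0188]
display 826 x med 0.0274 dx/dz deg -0.01 y range [-0.0151  0.0131]
nose 96 x med 0.0214 dx/dz deg -0.73 y range [-0.0108  0.0103]
[329.186999   208.63264788] [222.29003733 211.15248199]
s orig 182 156
w orig 249 128
```

View pics/c4.png

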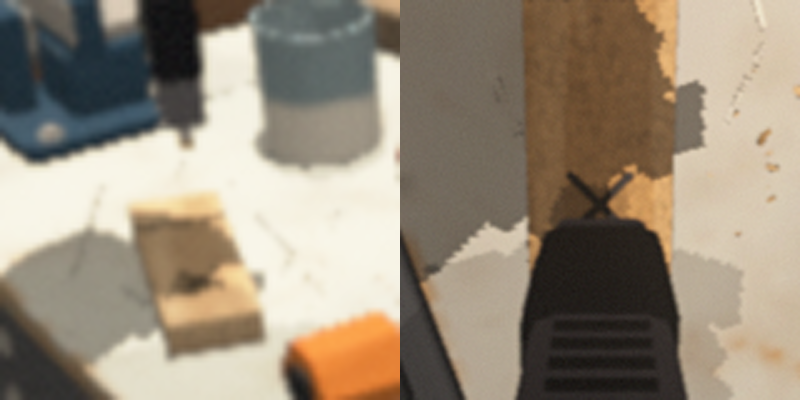

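The wrist crop shows the cross centre at about (599,205), i.e. full pixel (328.6, 210), just ahead of the nose. The scene crop shows the nose above the cross. I refine the cross position and board yaw from the wrist image.

```bash
python3 - <<'E'
from h import *
w=ld('w4')
g=cv2.cvtColor(w['frame'],cv2.COLOR_RGB2GRAY)
print('cross',onz(w,328.6,210,.022),onz(w,328.4,209.5,.022))
v,u=np.mgrid[0:480,0:640]; p=np.einsum('ij,jhw->ihw',np.linalg.inv(w['mtx']),np.stack([u,v,np.ones_like(u)]).astype(float))*w['z_map']
P=np.einsum('ji,jhw->ihw',w['R'],p-w['t'][:,None,None]); z=P[2]
m=(z>.013)&(z<.03)&(abs(P[0]-.474)<.08)&(abs(P[1]-.29)<.1)
L=[];Rr=[]
for r in range(100,205):
    k=np.where(m[r])[0]
    if len(k)>40: L.append(P[:2,r,k[0]]);Rr.append(P[:2,r,k[-1]])
for S in (L,Rr):
    S=np.array(S); d=np.polyfit(S[:,1],S[:,0],1); print(len(S),'dir deg',90-np.degrees(np.arctan(d[0])),'x at .249',np.polyval(d,.249))
print(z[m].mean())
print(shift([.4635,.2475,.3925],72.7))
E
```

```text
cross [0.46277944 0.24790385 0.022     ] [0.46274237 0.248421   0.022     ]
105 dir deg 72.81569577215541 x at .249 0.4353097802551688
105 dir deg 72.75826754600828 x at .249 0.491753053965424
0.023073125323099887
(array([-0.0006, -0.0001,  0.0011]), 'roll', np.float64(-0.0005))
```

Cross is at about (0.463, 0.248), within 1 mm of the current aim. I make a tiny trim and then hold for more than 2 s.

Request:
{"name": "drive_tool", "arguments": {"plan": [{"dx":0.0004,"dy":-0.0005,"dz":0.001,"roll":0,"hand":0.015},{"dx":0.0004,"dy":-0.0005,"dz":0.001,"roll":0,"hand":0.015},{"dx":0.0004,"dy":-0.0005,"dz":0.001,"roll":0,"hand":0.015},{"dx":0.0004,"dy":-0.0005,"dz":0.001,"roll":0,"hand":0.015},{"dx":0.0004,"dy":-0.0005,"dz":0.001,"roll":0,"hand":0.015},{"dx":0.0004,"dy":-0.0005,"dz":0.001,"roll":0,"hand":0.015},{"dx":0.0004,"dy":-0.0005,"dz":0.001,"roll":0,"hand":0.015},{"dx":0.0004,"dy":-0.0005,"dz":0.001,"roll":0,"hand":0.015},{"dx":0.0004,"dy":-0.0005,"dz":0.001,"roll":0,"hand":0.015},{"dx":0.0004,"dy":-0.0005,"dz":0.001,"roll":0,"hand":0.015},{"dx":0.0004,"dy":-0.0005,"dz":0.001,"roll":0,"hand":0.015},{"dx":0.0004,"dy":-0.0005,"dz":0.001,"roll":0,"hand":0.015},{"dx":0.0004,"dy":-0.0005,"dz":0.001,"roll":0,"hand":0.015},{"dx":0.0004,"dy":-0.0005,"dz":0.001,"roll":0,"hand":0.015},{"dx":0.0004,"dy":-0.0005,"dz":0.001,"roll":0,"hand":0.015},{"dx":0.0004,"dy":-0.0005,"dz":0.001,"roll":0,"hand":0.015},{"dx":0.0004,"dy":-0.0005,"dz":0.001,"roll":0,"hand":0.015},{"dx":0.0004,"dy":-0.0005,"dz":0.001,"roll":0,"hand":0.015},{"dx":0.0004,"dy":-0.0005,"dz":0.001,"roll":0,"hand":0.015},{"dx":0.0004,"dy":-0.0005,"dz":0.001,"roll":0,"hand":0.015}]}}

```text
time: 7.93
ee_pos: [0.4634, 0.2493, 0.3927]
tcp_rot: [-180.0, 0.0, 72.7]
wrist_force: [-0.2, -0.7, -1.2]
opening: 0.0257
```

Request:
{"name": "drive_tool", "arguments": {"plan": [{"dx":0,"dy":0,"dz":0,"roll":0,"hand":0.015},{"dx":0,"dy":0,"dz":0,"roll":0,"hand":0.015},{"dx":0,"dy":0,"dz":0,"roll":0,"hand":0.015},{"dx":0,"dy":0,"dz":0,"roll":0,"hand":0.015},{"dx":0,"dy":0,"dz":0,"roll":0,"hand":0.015},{"dx":0,"dy":0,"dz":0,"roll":0,"hand":0.015},{"dx":0,"dy":0,"dz":0,"roll":0,"hand":0.015},{"dx":0,"dy":0,"dz":0,"roll":0,"hand":0.015},{"dx":0,"dy":0,"dz":0,"roll":0,"hand":0.015},{"dx":0,"dy":0,"dz":0,"roll":0,"hand":0.015},{"dx":0,"dy":0,"dz":0,"roll":0,"hand":0.015},{"dx":0,"dy":0,"dz":0,"roll":0,"hand":0.015},{"dx":0,"dy":0,"dz":0,"roll":0,"hand":0.015},{"dx":0,"dy":0,"dz":0,"roll":0,"hand":0.015},{"dx":0,"dy":0,"dz":0,"roll":0,"hand":0.015},{"dx":0,"dy":0,"dz":0,"roll":0,"hand":0.015},{"dx":0,"dy":0,"dz":0,"roll":0,"hand":0.015},{"dx":0,"dy":0,"dz":0,"roll":0,"hand":0.015},{"dx":0,"dy":0,"dz":0,"roll":0,"hand":0.015},{"dx":0,"dy":0,"dz":0,"roll":0,"hand":0.015}]}}

```text
time: 9.6
ee_pos: [0.4634, 0.2493, 0.3927]
tcp_rot: [180.0, -0.0, 72.7]
wrist_force: [0.2, -0.1, -1.5]
opening: 0.0259
```

Request:
{"name": "drive_tool", "arguments": {"plan": [{"dx":0,"dy":0,"dz":0.006,"roll":0,"hand":0.015},{"dx":0,"dy":0,"dz":0.018,"roll":0,"hand":0.015},{"dx":0,"dy":0,"dz":0.032,"roll":0,"hand":0.015},{"dx":0,"dy":0,"dz":0.046,"roll":0,"hand":0.015},{"dx":0,"dy":0,"dz":0.06,"roll":0,"hand":0.015},{"dx":0,"dy":0,"dz":0.07,"roll":0,"hand":0.015},{"dx":0,"dy":0,"dz":0.076,"roll":0,"hand":0.015},{"dx":0,"dy":0,"dz":0.08,"roll":0,"hand":0.015},{"dx":0,"dy":0,"dz":0.08,"roll":0,"hand":0.015},{"dx":0,"dy":0,"dz":0.08,"roll":0,"hand":0.015},{"dx":0,"dy":0,"dz":0.08,"roll":0,"hand":0.015},{"dx":0,"dy":0,"dz":0.08,"roll":0,"hand":0.015}]}}

```text
time: 10.6
ee_pos: [0.4635, 0.2494, 0.3134]
tcp_rot: [180.0, -0.0, 72.7]
wrist_force: [-1.0, -0.9, -1.2]
opening: 0.0258
```

```bash
python3 - <<'E'
from tilt import *
w=cap('wrist','w5'); c=cap('scene','s5'); o=bot.get_obs(); print(o['time'],o['ee_pos'],o['tcp_rot'],o['wrist_force']); tilt(w,o)
p=proj(w,[.463,.248,.022]); q=proj(c,[.463,.248,.022]); print(p,q)
u,v=map(int,q); s=c['frame'][v-40:v+24,u-32:u+32,::-1]; print('s orig',u-32,v-40)
s=cv2.resize(s,(400,400),interpolation=cv2.INTER_CUBIC)
u,v=np.clip(p,[80,80],[560,400]).astype(int); a=w['frame'][v-80:v+80,u-80:u+80,::-1]; print('w orig',u-80,v-80)
cv2.imwrite('pics/c5.png',np.hstack([s,cv2.resize(a,(400,400),interpolation=cv2.INTER_CUBIC)]))
E
```

```text
10.7 [0.46344339 0.24935727 0.31317869] [ 1.79971139e+02 -3.08301855e-02  7.26972349e+01] [ 0.04496532  0.38865408 -1.64853353]
handle 2274 x med 0.0244 dx/dz deg 0.58 y range [-0.019   0.0191]
display 813 x med 0.0272 dx/dz deg -0.05 y range [-0.0148  0.0136]
nose 99 x med 0.0212 dx/dz deg -0.43 y range [-0.0104  0.0109]
[328.8435346  235.79542628] [222.22579521 211.35718747]
s orig 190 171
w orig 248 155
```

View pics/c5.png

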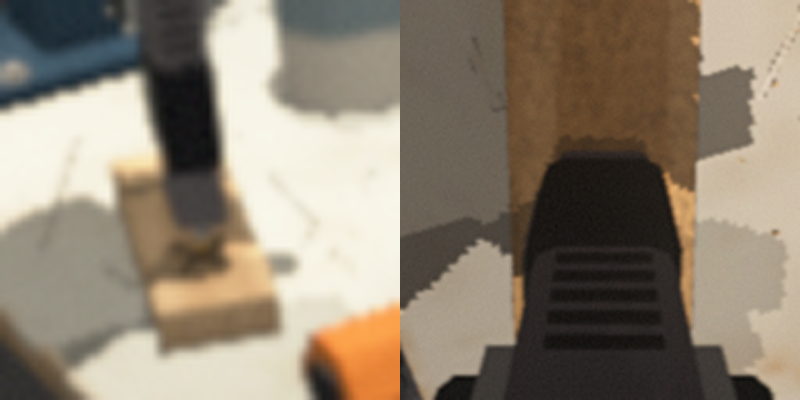

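The meter hangs upright about 9 mm above the board (scene crop, nose at about (205,225)) and hides the cross in the wrist view. I trim −0.6 mm and creep down.

Request:
{"name": "drive_tool", "arguments": {"plan": [{"dx":-0.0006,"dy":0,"dz":0,"roll":0,"hand":0.015},{"dx":-0.0006,"dy":0,"dz":0.003,"roll":0,"hand":0.015},{"dx":-0.0006,"dy":0,"dz":0.006,"roll":0,"hand":0.015},{"dx":-0.0006,"dy":0,"dz":0.008,"roll":0,"hand":0.015},{"dx":-0.0006,"dy":0,"dz":0.009,"roll":0,"hand":0.015},{"dx":-0.0006,"dy":0,"dz":0.01,"roll":0,"hand":0.015},{"dx":-0.0006,"dy":0,"dz":0.01,"roll":0,"hand":0.015},{"dx":-0.0006,"dy":0,"dz":0.01,"roll":0,"hand":0.015},{"dx":-0.0006,"dy":0,"dz":0.01,"roll":0,"hand":0.015},{"dx":-0.0006,"dy":0,"dz":0.01,"roll":0,"hand":0.015}]}}

```text
time: 11.53
ee_pos: [0.4632, 0.2487, 0.3028]
tcp_rot: [180.0, -0.0, 72.7]
wrist_force: [0.4, -0.2, -1.5]
opening: 0.0258
```

No contact yet; another 1.5 mm.

Request:
{"name": "drive_tool", "arguments": {"plan": [{"dx":0,"dy":0,"dz":0.0005,"roll":0,"hand":0.015},{"dx":0,"dy":0,"dz":0.001,"roll":0,"hand":0.015},{"dx":0,"dy":0,"dz":0.0015,"roll":0,"hand":0.015},{"dx":0,"dy":0,"dz":0.0015,"roll":0,"hand":0.015},{"dx":0,"dy":0,"dz":0.0015,"roll":0,"hand":0.015},{"dx":0,"dy":0,"dz":0.0015,"roll":0,"hand":0.015}]}}

```text
time: 12.03
ee_pos: [0.4632, 0.2487, 0.3013]
tcp_rot: [180.0, -0.0, 72.7]
wrist_force: [-0.2, -0.6, 0.7]
opening: 0.026
```

Request:
{"name": "drive_tool", "arguments": {"plan": [{"dx":0,"dy":0,"dz":0.0005,"roll":0,"hand":0.015},{"dx":0,"dy":0,"dz":0.001,"roll":0,"hand":0.015},{"dx":0,"dy":0,"dz":0.0015,"roll":0,"hand":0.015},{"dx":0,"dy":0,"dz":0.0018,"roll":0,"hand":0.015},{"dx":0,"dy":0,"dz":0.0018,"roll":0,"hand":0.015},{"dx":0,"dy":0,"dz":0.0018,"roll":0,"hand":0.015},{"dx":0,"dy":0,"dz":0.0018,"roll":0,"hand":0.015},{"dx":0,"dy":0,"dz":0.0018,"roll":0,"hand":0.015}]}}

```text
time: 12.7
ee_pos: [0.4632, 0.2488, 0.2995]
tcp_rot: [180.0, -0.0, 72.7]
wrist_force: [-0.2, -0.6, 2.9]
opening: 0.0255
```

```bash
python3 - <<'E'
from tilt import *
F=[]
for i in range(6):
    w=bot.camera('wrist'); o=bot.get_obs(); F.append(o['wrist_force'])
np.savez('w6.npz',**w)
print(o['time'],o['ee_pos'],np.mean(F,0),np.std(F,0)); tilt(w,o)
# board moved?
v,u=np.mgrid[0:480,0:640]; p=np.einsum('ij,jhw->ihw',np.linalg.inv(w['mtx']),np.stack([u,v,np.ones_like(u)]).astype(float))*w['z_map']
P=np.einsum('ji,jhw->ihw',w['R'],p-w['t'][:,None,None]); z=P[2]
m=(z>.013)&(z<.03)&(abs(P[0]-.474)<.08)&(abs(P[1]-.29)<.1)
L=[];Rr=[]
for r in range(60,205):
    k=np.where(m[r])[0]
    if len(k)>40: L.append(P[:2,r,k[0]]);Rr.append(P[:2,r,k[-1]])
for S in (L,Rr):
    S=np.array(S); d=np.polyfit(S[:,1],S[:,0],1); print(len(S),'dir',90-np.degrees(np.arctan(d[0])),'x at .249',np.polyval(d,.249))
E
```

```text
13.0 [0.46323523 0.24873811 0.29942637] [-0.48045443 -0.28032007  3.84006506] [0.3780106  0.16917324 0.37542159]
handle 2304 x med 0.0243 dx/dz deg 0.64 y range [-0.019  0.019]
display 817 x med 0.0271 dx/dz deg 0.02 y range [-0.015   0.0133]
nose 100 x med 0.021 dx/dz deg -0.86 y range [-0.0104  0.0107]
143 dir 72.74232010601506 x at .249 0.43493863783688214
143 dir 72.77181277470567 x at .249 0.49169716740486713
```

The contact force is about 5.4 N, or 3.6 mm. I add 0.4 mm.

Request:
{"name": "drive_tool", "arguments": {"plan": [{"dx":0,"dy":0,"dz":0.0004,"roll":0,"hand":0.015},{"dx":0,"dy":0,"dz":0.0004,"roll":0,"hand":0.015},{"dx":0,"dy":0,"dz":0.0004,"roll":0,"hand":0.015},{"dx":0,"dy":0,"dz":0.0004,"roll":0,"hand":0.015},{"dx":0,"dy":0,"dz":0.0004,"roll":0,"hand":0.015},{"dx":0,"dy":0,"dz":0.0004,"roll":0,"hand":0.015},{"dx":0,"dy":0,"dz":0.0004,"roll":0,"hand":0.015},{"dx":0,"dy":0,"dz":0.0004,"roll":0,"hand":0.015},{"dx":0,"dy":0,"dz":0.0004,"roll":0,"hand":0.015},{"dx":0,"dy":0,"dz":0.0004,"roll":0,"hand":0.015},{"dx":0,"dy":0,"dz":0.0004,"roll":0,"hand":0.015},{"dx":0,"dy":0,"dz":0.0004,"roll":0,"hand":0.015}]}}

```text
time: 14.0
ee_pos: [0.4632, 0.2487, 0.299]
tcp_rot: [180.0, -0.0, 72.7]
wrist_force: [1.0, 0.2, 4.8]
opening: 0.0259
```

```bash
python3 - <<'E'
from h import *
F=[]
for i in range(10):
    c=bot.camera('scene'); o=bot.get_obs(); F.append(o['wrist_force'])
print(o['time'],o['ee_pos'],np.mean(F,0))
q=proj(c,[.463,.248,.022]);u,v=map(int,q); print(u-32,v-40,q)
cv2.imwrite('pics/c7.png',cv2.resize(c['frame'][v-40:v+24,u-32:u+32,::-1],(560,560),interpolation=cv2.INTER_CUBIC))
for a in (-.011,.011): print(proj(c,[.463+a*.297,.248+a*.955,.022]))
E
```

```text
14.5 [0.46319061 0.24873468 0.29900511] [0.67925259 0.12708523 4.29535921]
190 171 [222.22579521 211.35718747]
[222.83737614 213.10757559]
[221.62201549 209.62912695]
```

View pics/c7.png

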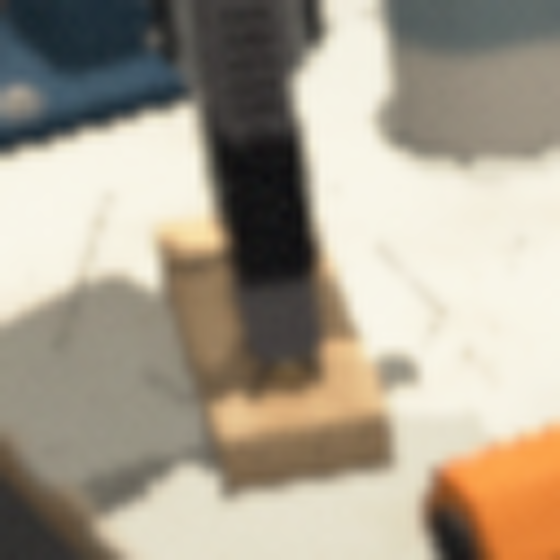

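The near contact shows at crop (290,368), against a predicted (287,368). The force is about 5.9 N, close to 4 mm. I'm handing the job in.

```bash
python3 -c "
from workcell import bot
print(bot.job_done())"
```

```text
the job is handed in; nothing more can be done
None
```

The job is done and handed in at 14.5 s of the 46 s allowed; the hand-in gives no verdict. I lifted the grey meter from its stand and held it still, nose down, about 10 cm above the cross for about 3.3 s. I then set its contacts on the cross, in line with the grain, and pressed lightly. The arm is still holding the meter there.

**Last checks:**
- **Press:** the contact force was about 5.9 N, which puts the contacts about 3.9 mm in, close to half-way.
- **Position:** the near contact showed within about 0.3 px of where the cross position predicts it.
- **Upright and in line:** the meter was upright to within about 1°. Its heading matched the board's to about 0.1°.
- **Board:** its edges measured the same before and after contact, to within about 0.5 mm. I did not re-measure the other items on the bench.

**Disagreements:**
- **Meter in stand:** the meter stood about 4° askew in its stand, so I gripped to match the handle.
- **Cross position:** my different measurements of the cross differed by about 1 mm, so I aimed between them.
- **Contact height:** the contacts touched roughly 1–2 mm lower than I had predicted, so I set the press depth by force.

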